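# Make up a drive kit and a spindle kit

### The arm

A 7-joint arm with a two-finger parallel gripper is mounted at the origin on a cart in front of the work surface, level with it; the furniture and walls round the work are solid. World frame = base frame: x ahead of the robot, y to its left, z up, the work surface at z = 0. Lengths are in m, angles in rad, forces in N, time in s.
With the tool pointing down it reaches from about 0.4 to 0.85 m from the base axis. Payload 10.4 kg.
Tool frame: the origin (TCP) lies midway between the tips of the shut fingers; the grasp point (between the pads) lies 19 mm behind it; z points along the fingers, y is the line along which they close (so a half turn about z gives the same grasp; the last joint's range is limited). The gripper opens to 87 mm and grips with 3 to 60 N. Pads are 19 mm wide; open, the fingers measure 117 mm over their backs; the gripper's body (75 mm by 190 mm) begins 51 mm behind the grasp point.
Start: joints at [1.276, 0.332, -0.065, 1.46, 0.022, 1.35, -0.088], TCP at [0.168, -0.602, 0.223] pointing down, gripper open.
Joint ranges: [-2.6, 2.6], [-0.5, 2.12], [-1.47, 1.34], [0.16, 2.42], [-1.27, 4.41], [0.06, 2.06], [-2.6, 2.6]. Speed limits (rad/s): [2.22, 2.22, 2.79, 2.79, 3.14, 3.14, 3.14].

### API

Orientations are given as a unit quaternion [x, y, z, w].
In Python, from bench import r gives the robot as it stands.
- The arm moves only by the tool arm_command, never from a script. Its arguments are lists of equal length, an entry for each row: "xyz": the shift along the world's x, y, z in m, a list of three; "rot": the turn, a rotation vector about the world's x, y, z in rad, a list of three. In form: {"xyz": [[tx, ty, tz], ...], "rot": [[ax, ay, az], ...]}. A call has 1 to 20 rows; each row is the pose to reach, as a shift and turn from the pose commanded when the call began; what a row does not reach only later rows make up. A row lasts 1/12 s, in which the tool goes at most 41.7 mm and 7.16 degrees, less where a joint would pass 70% of its speed; a pose out of reach is approached as far as the arm can. A call with a gripper value outside its range is refused whole. "grip" is the opening, from 0 (shut) to 1 (fully open), set as the call begins (left out, the last holds). The fingers move at their own pace and stop on an object; "squeeze" is the grip in N (left out, the last holds). Time passes only in rows, so rows that repeat a pose let the fingers close. It gives the time, the measured TCP pose, the force, the opening and the grip force at its end, in the units of the state.
- r.read_state(): the state, without advancing time (a new reading comes with each control period).
- r.camera(name): name is "scene" or "top" or "wrist"; returns the picture (480x640x3 uint8, red, green, blue); there is no depth.
- r.camera_model(name): a dict with "fx", "fy", "cx", "cy" (pixels), "T" (4x4, takes a point from camera to world coordinates). Camera axes: x right, y up, looking along -z (the intrinsics and any distortion apply to the point x, -y, -z); pixel columns grow to the right and rows downward; lengths in m; the calibration is good to about 2 mm. A picture is of the moment at which its call begins: read the wrist's pose just before it. camera_model takes no time and is no camera call; for the wrist camera it gives the pose at the moment of the call.
- r.close_job(): hands the job in; it is judged then, once.
Trained networks look in the newest picture that a camera, given by its name, has taken for a name from the list of things; names that differ only in an ending like _2 or _b are one class to them, and where a whole thing is asked for, a point or a joint stands for the part that bears it (a point fixed in the world has none). Each returns a list of dicts, best first, with "conf" (0 to 1); they miss things now and then, are a little off and sometimes report something else, mostly with a low value. They report only what shows in the picture. A call takes as long as a camera call. They do not tell look-alikes from the thing itself.
- r.look_for(label, camera): "at" ([x, y, z] in m, in the coordinates of the camera as it stood for that picture, good to about 4 mm: the middle of the surface that is visible of it).
- r.spot_point(label, camera): "at" ([x, y, z] in m, in the coordinates of the camera as it stood for that picture, good to about 4 mm: a listed point, or the origin of a listed thing).
The state is a dict: "time": time; "joint_positions": joint angles; "joint_vel": joint speeds; "joint_torque": joint torques, N m; "ee_pos": TCP position; "eef_rot": TCP orientation; "ft_force": force on the tool from outside, world axes, zero at the start; "torque": the same for the moment, N m; "width": finger opening in m; "grip_force": force on a finger pad.
Only numpy, scipy, OpenCV 4.12 (cv2) and the standard library are available. Lean on these libraries where they do the work, as an engineer would, in place of code of your own. Each camera call takes 0.05 s, during which the arm holds its last target. There are 200 camera calls.

### The job

Make up the two kits in their trays. Three-pocket tray: the gear in the widest pocket, the ball bearing in the middle pocket, the bearing block lengthwise in the narrow pocket; two-pocket tray: the spindle in the wider pocket and the bushing in the narrower one, every part upright as it stands now, flat on its pocket's floor and released. The gear has run in under the side lips at the low end of the feed chute: slide it back up the chute until it is clear of the lips before lifting it out, and leave the oil bottle and the screw dish where they are.

Things in the scene. Friction and masses are not known exactly. Their poses are not given: they have to be found in the camera images.
- gear: Steel spur gear, 48 mm over the teeth and 10 mm thick, with a round hub on top, 22 mm in diameter, that rises 8 mm above the disc (18 mm in all); 110 g. Origin: centre of the underside, z along its axis. It starts lying in the chute near its low end, tilted with the chute floor. Grip it by the hub.
- ball_bearing: Ball bearing lying flat, 35 mm in diameter, 11 mm high, 60 g. Origin: centre of the underside, z up. Grip it across the outer ring.
- bearing_block: Aluminium pillow block with a cross hole, 20 mm thick (its x), 54 mm long (its y), 34 mm high, 120 g. The foot, 15 mm high, takes the full 54 mm; the part above it is 32 mm long (y) and 20 mm thick. Origin: centre of the underside, z up. Grip it across the 20 mm.
- bushing: Brass-coloured flanged bushing standing with its flange up, 34 mm in diameter at the flange, 28 mm high, 50 g. It takes a grip like a plain cylinder 34 mm in diameter over its whole height. Origin: centre of the underside, z up.
- spindle: Printed blue spindle standing on a round red foot 45 mm in diameter and 9 mm high; its stem is 22 mm wide (its x) by 18 mm (its y) from 9 to 57 mm height, with a smaller nose up to 65 mm; 40 g. Origin: centre of the underside, z up. Grip the stem.
- drive_tray: Grey fixed tray, 90 (x) x 176 (y) mm, three pockets; floor 3 mm thick, rims and ribs 3 mm thick, 9 mm high in all. Pockets 84 mm long, centred at x = 0: widest (gear) 70 mm across, centre y = +50 mm; middle (ball bearing) 54 mm, y = -15 mm; narrow (bearing block, its long side along the tray's x, either way round) 40 mm, y = -65 mm. Origin: centre of underside; at yaw 0 x points away from the robot.
- spindle_tray: Grey fixed tray of the same make, 90 (x) x 129 (y) mm, two pockets; floor 3 mm thick, rims and ribs 9 mm high in all. Pockets 84 mm long, centred at x = 0: wider (spindle) 66 mm across, centre y = +28.5 mm; narrower (bushing) 54 mm, y = -34.5 mm. Origin: centre of underside; at yaw 0 x points away from the robot.
- chute: Fixed grey channel, 52 mm wide inside, 150 mm long; floor rises 8 degrees along +x, from z = 12 mm at the low end (x = -75 mm, nearest the robot). Square to the floor: walls 15 mm high, end stop 8. Over the lowest 46 mm lips at 13-16 mm height, 41 mm apart, overhang the gear's rim; the hub stands between them. Gear is clear at x > 0; friction keeps it there. Origin: middle, on the worktop.
- oil_bottle: Bystander, to be left alone: small white oil bottle with a red spout, 43 mm in diameter, 118 mm high, loose, behind the trays. Origin: centre of the underside.
- screw_dish: Bystander, to be left alone: round steel dish of screws, 97 mm in diameter, 25 mm high, loose, behind the trays. Origin: centre of the underside.
Things that resemble listed ones, but are neither listed nor needed, are in the scene too. Leave any blue or green look-alike of the bushing alone.

How it is judged:
By the outcome, as a careful person would: the job done as asked, in the order asked, and still so for the second after the job is handed in, with the robot touching nothing.
It also fails if it takes over 115 s, if anything falls off the work surface, if the arm or the gripper's body presses on something with over 40 N, if the wrist force passes 120 N, or if a joint passes its speed limit or range.

## Working session

There is one attempt and no reset: what is moved stays moved. The work goes in short steps, Python scripts to look and compute and a tool call to move; the robot and the scene stay as the last step left them, time stands still between calls to the robot, and variables do not carry over. Pictures are saved under pics/ and viewed, at most 14 in all, crops included, and the job is handed in when it is done.

Besides the shell and the picture viewer there is one more tool, called after "Request:" as name(argument=value, ...) on one line, values as JSON. arm_command: Moves the arm, as the interface text tells. Its arguments: {"type":"object","properties":{"xyz":{"type":"array"},"rot":{"type":"array"},"grip":{"type":"number"},"squeeze":{"type":"number"}},"required":["xyz","rot"]}

```bash
ls; mkdir -p pics; cat > h.py <<'E'
from bench import r
import numpy as np, cv2
def snap(n,f):
    M=r.camera_model(n); im=r.camera(n); cv2.imwrite(f'pics/{f}.png',im[:,:,::-1]); return im,M
def w(M,p): 
    T=np.array(M['T']); return T[:3,:3]@np.array(p)+T[:3,3]
def px(M,P):
    T=np.array(M['T']); c=T[:3,:3].T@(np.array(P)-T[:3,3]); return (M['fx']*c[0]/-c[2]+M['cx'], M['fy']*-c[1]/-c[2]+M['cy'])
def ray(M,u,v,z):
    T=np.array(M['T']); d=T[:3,:3]@np.array([(u-M['cx'])/M['fx'],-(v-M['cy'])/M['fy'],-1.]); o=T[:3,3]; return o+d*(z-o[2])/d[2]
E
python3 - <<'E'
from h import *
print(r.read_state())
for n in ['top','scene']:
    im,M=snap(n,n+'0'); print(n,{k:(np.round(v,3).tolist()) for k,v in M.items() if not isinstance(v,str)})
    for l in ['gear','ball_bearing','bearing_block','bushing','spindle','drive_tray','spindle_tray','chute','oil_bottle','screw_dish']:
        for d in r.spot_point(l,n):
            p=w(M,d['at']); print(l,round(d['conf'],2),np.round(p,3),np.round(px(M,p)),{k:v for k,v in d.items() if k not in('conf','at')})
E
```

```text
pics
{'time': 0.0, 'joint_positions': array([ 1.27640502,  0.33284667, -0.06468833,  1.46094402,  0.02161216,
        1.34992998, -0.08849785]), 'joint_vel': array([-3.40388657e-04, -6.31409973e-06,  1.13476381e-03,  1.92263784e-03,
       -1.32989230e-05, -1.79396121e-03, -3.92930846e-04]), 'joint_torque': array([-9.56452436e-05, -6.23257470e+01,  2.42417562e-02, -3.89893055e+01,
       -6.14387915e-02,  3.98320402e-02,  1.47364744e-04]), 'ee_pos': array([ 0.16766129, -0.60167807,  0.22176838]), 'eef_rot': array([ 9.90779128e-01,  1.35485080e-01, -1.38569284e-04, -7.02561402e-04]), 'ft_force': array([ 0.22300849, -0.3405433 , -0.11724667]), 'torque': array([ 0.01658232, -0.02095142,  0.05355126]), 'grip_force': 0.0, 'width': 0.08670749933292753}
top {'fx': 529.854, 'fy': 529.854, 'cx': 317.683, 'cy': 246.791, 'T': [[-0.021, 0.989, -0.149, 0.415], [-1.0, -0.019, 0.014, 0.037], [0.011, 0.15, 0.989, 1.054], [0.0, 0.0, 0.0, 1.0]]}
gear 0.71 [0.567 0.095 0.016] [281. 250.] {}
ball_bearing 0.62 [0.427 0.065 0.002] [297. 321.] {}
bearing_block 0.83 [ 0.448  0.176 -0.002] [241. 312.] {}
bus
[... 664 characters left out ...]
.101 0.013] [279. 267.] {}
ball_bearing 0.47 [ 0.429  0.059 -0.001] [322. 301.] {}
bearing_block 0.69 [0.451 0.174 0.004] [274. 314.] {}
bearing_block 0.31 [0.607 0.102 0.001] [270. 257.] {}
bearing_block 0.29 [0.594 0.268 0.001] [210. 288.] {}
bushing 0.67 [0.379 0.131 0.   ] [306. 330.] {}
bushing 0.62 [ 0.434  0.293 -0.002] [230. 344.] {}
bushing 0.49 [0.383 0.238 0.002] [263. 350.] {}
spindle 0.89 [ 0.443 -0.035 -0.001] [353. 282.] {}
drive_tray 0.91 [0.59  0.27  0.003] [210. 289.] {}
spindle_tray 0.95 [ 0.6   -0.063  0.   ] [328. 234.] {}
chute 0.61 [0.613 0.098 0.   ] [271. 255.] {}
oil_bottle 0.79 [0.692 0.311 0.002] [178. 267.] {}
screw_dish 0.64 [ 0.734 -0.259 -0.   ] [363. 179.] {}
```

```bash
python3 - <<'E'
import cv2
im=cv2.imread('pics/top0.png'); cv2.imwrite('pics/top0c.png',cv2.resize(im[160:370,140:406],None,fx=3,fy=3,interpolation=cv2.INTER_CUBIC)[:600,:800])
E
```

```text
(no output)
```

View pics/top0.png

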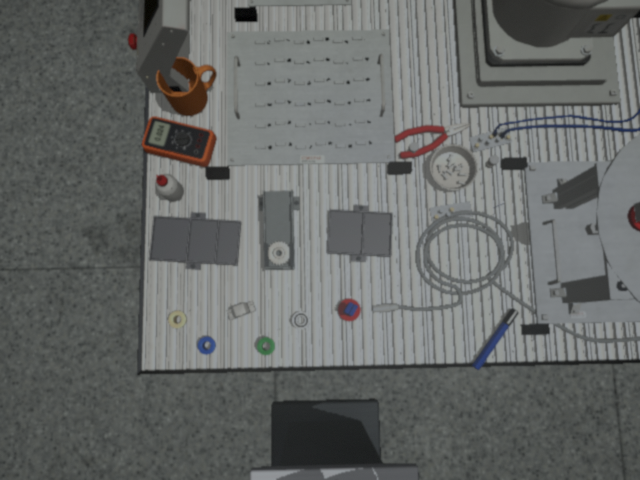

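View pics/top0c.png

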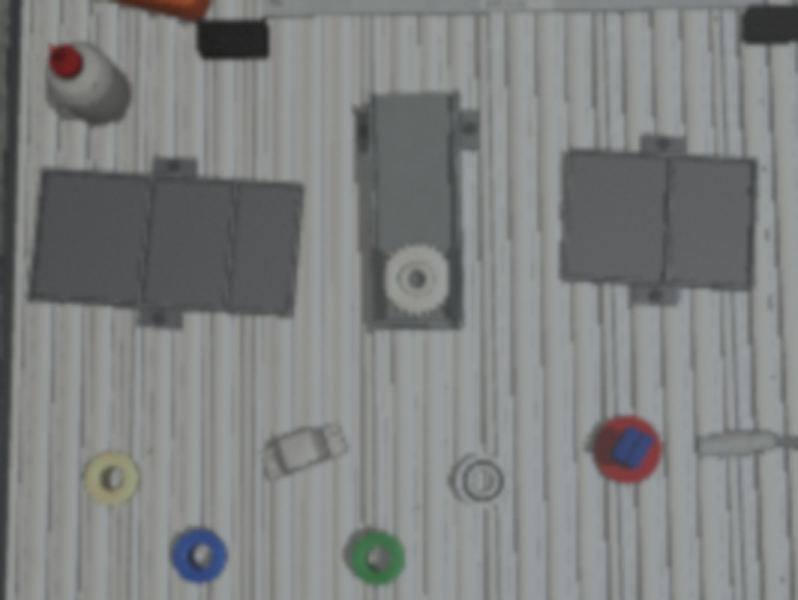

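Top view: look-alikes of the bushing are yellow (177,319), blue (206,345) and green (265,345). I choose the yellow one as the brass-coloured bushing. The gear is at (279,254) in the chute, the block at (241,310), the bearing at (300,320) and the spindle at (349,310). The drive tray is at (196,241) with its widest pocket on the left; the spindle tray is at (359,233). Next I move to a wrist view.

Request:
arm_command(xyz=[[0.1,0.05,0.13],[0.15,0.1,0.13],[0.2,0.15,0.13],[0.2,0.15,0.13],[0.2,0.15,0.13],[0.2,0.15,0.13],[0.25,0.25,0.15],[0.3,0.4,0.15],[0.3,0.4,0.15],[0.3,0.5,0.15],[0.3,0.6,0.15],[0.3,0.7,0.15],[0.3,0.75,0.15],[0.3,0.75,0.15],[0.3,0.75,0.15],[0.3,0.75,0.15],[0.3,0.75,0.15],[0.3,0.75,0.15],[0.3,0.75,0.15],[0.3,0.75,0.15]], rot=[[0,0,0],[0,0,0],[0,0,0],[0,0,0],[0,0,0.2],[0,0,0.4],[0,0,0.6],[0,0,0.8],[0,0,1.0],[0,0,1.3],[0,0,1.3],[0,0,1.3],[0,0,1.3],[0,0,1.3],[0,0,1.3],[0,0,1.3],[0,0,1.3],[0,0,1.3],[0,0,1.3],[0,0,1.3]])

```text
time: 2.77
ee_pos: [0.4605, 0.0922, 0.3715]
eef_rot: [0.707, 0.707, 0.0, 0.001]
ft_force: [1.4, -0.7, 0.3]
width: 0.087
grip_force: 0.0
```

```bash
cat >> h.py <<'E'
def spots(n,M,ls):
    for l in ls:
        for d in r.spot_point(l,n):
            p=w(M,d['at']); print(l,round(d['conf'],2),np.round(p,4),np.round(px(M,p)))
def st():
    s=r.read_state(); q=s['eef_rot']; print('t',round(s['time'],2),np.round(s['ee_pos'],4),'yaw',round(2*np.arctan2(q[1],q[0]),4),'q',np.round(q,3),'F',np.round(s['ft_force'],1),'w',round(s['width'],4),'g',round(s['grip_force'],1))
E
python3 - <<'E'
from h import *
st(); print(r.read_state()['joint_positions'].round(2))
im,M=snap('wrist','w0'); print(np.round(M['T'],3),M['fx'],M['cx'],M['cy'],[k for k in M])
spots('wrist',M,['gear','ball_bearing','bearing_block','bushing','spindle','drive_tray','spindle_tray','chute'])
E
```

```text
t 2.77 [0.4605 0.0922 0.3715] yaw 1.5714 q [0.707 0.707 0.    0.001] F [ 1.4 -0.7  0.3] w 0.087 g 0.0
[ 0.55 -0.02 -0.82  1.55 -0.01  1.6  -0.27]
[[ 1.     0.    -0.001  0.461]
 [ 0.     0.956  0.292  0.172]
 [ 0.001 -0.292  0.956  0.533]
 [ 0.     0.     0.     1.   ]] 429.817163890163 319.22511411629006 246.83719569466766 ['fx', 'fy', 'cx', 'cy', 'T']
gear 0.84 [0.5649 0.0987 0.0129] [405. 179.]
ball_bearing 0.96 [ 0.4321  0.0572 -0.0044] [296. 210.]
bearing_block 0.88 [4.505e-01 1.749e-01 2.000e-04] [310. 113.]
bushing 0.91 [ 0.3804  0.1238 -0.0022] [253. 157.]
bushing 0.44 [ 0.4473 -0.0355  0.0012] [309. 279.]
spindle 0.95 [ 0.4462 -0.0369  0.0017] [308. 280.]
drive_tray 0.8 [ 0.5941  0.2665 -0.0035] [437.  28.]
drive_tray 0.4 [ 4.511e-01  1.752e-01 -1.000e-04] [311. 113.]
spindle_tray 0.95 [ 0.6013 -0.0633 -0.0027] [423. 297.]
chute 0.8 [0.609  0.0967 0.0018] [439. 179.]
```

View pics/w0.png

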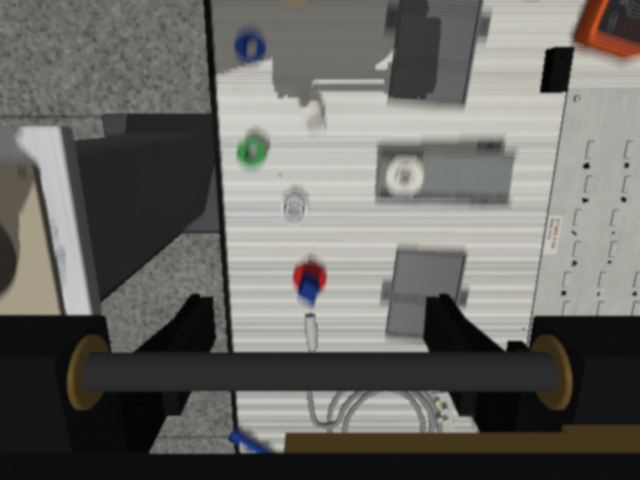

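Wrist view, slightly blurred because the arm was still moving: gear (405,176), bearing (295,206), spindle (309,280), green look-alike (252,151), chute, and the spindle tray (425,292). This agrees with the top view. I move on for a settled view of the left half.

Request:
arm_command(xyz=[[0.02,0.04,0.01],[0.04,0.08,0.02],[0.04,0.12,0.03],[0.04,0.15,0.03],[0.04,0.15,0.03],[0.04,0.15,0.03],[0.04,0.15,0.03],[0.04,0.15,0.03],[0.04,0.15,0.03],[0.04,0.15,0.03]], rot=[[0,0,0],[0,0,0],[0,0,0],[0,0,0],[0,0,0],[0,0,0],[0,0,0],[0,0,0],[0,0,0],[0,0,0]])

```text
time: 4.05
ee_pos: [0.5013, 0.2387, 0.4011]
eef_rot: [0.708, 0.707, -0.0, 0.0]
ft_force: [0.1, -0.5, -0.2]
width: 0.0869
grip_force: 0.0
```

```bash

python3 - <<'E'
from h import *
st()
im,M=snap('wrist','w1'); print(np.round(M['T'][:,3] if hasattr(M['T'],'shape') else M['T'],3)); np.save('M1.npy',M['T'])
spots('wrist',M,['gear','ball_bearing','bearing_block','bushing','drive_tray','chute','oil_bottle','spindle'])
cv2.imwrite('pics/w1b.png',cv2.resize(im[0:300,170:570,::-1],None,fx=2,fy=2,interpolation=cv2.INTER_CUBIC))
E
```

```text
t 4.05 [0.5013 0.2387 0.4011] yaw 1.5693 q [ 0.708  0.707 -0.     0.   ] F [ 0.1 -0.5 -0.2] w 0.0869 g 0.0
[0.502 0.318 0.563 1.   ]
gear 0.83 [0.564  0.0978 0.0157] [365. 284.]
ball_bearing 0.71 [ 0.4296  0.0581 -0.0012] [269. 306.]
bearing_block 0.85 [0.4526 0.175  0.0008] [283. 227.]
bearing_block 0.34 [0.6085 0.0975 0.0042] [396. 281.]
bearing_block 0.27 [ 0.5995 -0.068  -0.0037] [384. 381.]
bushing 0.84 [0.4355 0.2912 0.001 ] [267. 138.]
bushing 0.8 [0.3855 0.2377 0.    ] [230. 180.]
bushing 0.62 [ 0.3797  0.1223 -0.0056] [232. 262.]
drive_tray 0.93 [ 0.5932  0.2636 -0.0058] [389. 159.]
drive_tray 0.5 [ 0.4351  0.2909 -0.0011] [267. 138.]
drive_tray 0.36 [0.4518 0.1733 0.001 ] [282. 228.]
chute 0.96 [0.6069 0.0992 0.0012] [394. 279.]
oil_bottle 0.7 [ 0.6932  0.3138 -0.0026] [471. 119.]
oil_bottle 0.18 [0.5635 0.0977 0.0151] [364. 284.]
```

View pics/w1b.png

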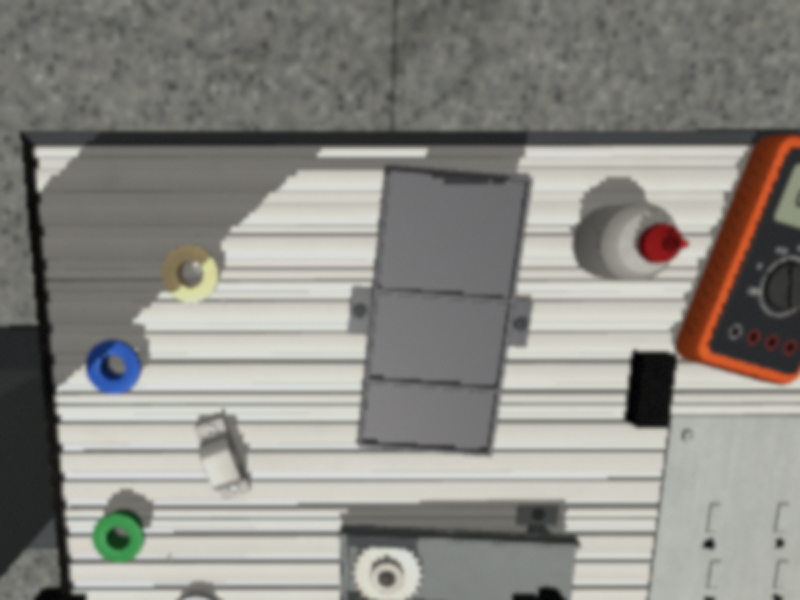

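The close crop shows the yellow bushing at (190,273), distinct from blue (113,366) and green (118,537). The drive tray's corners are at (386,168), (530,178), (490,452) and (359,442). The block is at (222,452), the gear hub at (387,577) and the bottle at (640,240).

```bash

python3 - <<'E'
from h import *
M=r.camera_model('wrist'); f=lambda u,v,z:ray(M,170+u/2,v/2,z)
def tray(c):
    P=np.array(c); m=P.mean(0)[:2]; a=[np.arctan2(*(P[i]-P[j])[:2][[1,0]]) for i,j in [(1,0),(2,3)]]; b=[np.arctan2(*(P[i]-P[j])[:2][[1,0]])-np.pi/2 for i,j in [(0,3),(1,2)]]
    print(m.round(4),np.round(a+b,3),[np.linalg.norm(P[i]-P[j]).round(3) for i,j in [(1,0),(2,3),(0,3),(1,2)]]); return m,np.mean(b)
m,y=tray([f(386,168,.009),f(530,178,.009),f(490,452,.009),f(359,442,.009)])
R=lambda y:np.array([[np.cos(y),-np.sin(y)],[np.sin(y),np.cos(y)]])
print('pockets',[(m+R(y)@[0,d]).round(4) for d in (.05,-.015,-.065)])
print('hub',f(387,577,.0333)); print('bottle',f(608,250,0))
print('block ends z=.034 top',f(205,440,.034),f(238,485,.034)); print('bush',f(191,273,.028))
print('chute wall far edge',f(342,533,.03),f(578,543,.05))
# top cam
Mt=r.camera_model('top'); g=lambda u,v,z:ray(Mt,140+u/3,160+v/3,z)
m,y=tray([g(42,170,.009),g(30,300,.009),g(292,316,.009),g(302,184,.009)]) if 0 else tray([g(42,170,.009)*1,g(302,184,.009),g(292,316,.009),g(30,300,.009)])
m,y=tray([g(565,150,.009),g(756,158,.009),g(753,291,.009),g(560,282,.009)])
E
```

```text
[0.5913 0.2685] [-0.064 -0.077 -0.075 -0.076] [np.float64(0.088), np.float64(0.087), np.float64(0.17), np.float64(0.171)]
pockets [array([0.595 , 0.3183]), array([0.5901, 0.2535]), array([0.5864, 0.2037])]
hub [0.56007196 0.1006712  0.0333    ]
bottle [0.69611494 0.30873792 0.        ]
block ends z=.034 top [0.44237019 0.19396204 0.034     ] [0.46259237 0.16439519 0.034     ]
bush [0.43648064 0.29581214 0.028     ]
chute wall far edge [0.52993798 0.13041071 0.03      ] [0.67864437 0.13089073 0.05      ]
[0.5897 0.2654] [-1.644 -1.651 -1.635 -1.644] [np.float64(0.174), np.float64(0.173), np.float64(0.088), np.float64(0.089)]
[ 0.5987 -0.0623] [-1.632 -1.637 -1.631 -1.634] [np.float64(0.129), np.float64(0.128), np.float64(0.09), np.float64(0.09)]
```

Request:
arm_command(xyz=[[0.015,-0.04,0],[0.03,-0.07,-0.03],[0.05,-0.1,-0.06],[0.061,-0.125,-0.09],[0.061,-0.14,-0.13],[0.061,-0.14,-0.17],[0.061,-0.14,-0.21],[0.061,-0.14,-0.24],[0.061,-0.14,-0.24],[0.061,-0.14,-0.24],[0.061,-0.14,-0.24],[0.061,-0.14,-0.24]], rot=[[0,0,0],[0,0,0],[0,0,0],[0,0,0],[0,0,0],[0,0,0],[0,0,0],[0,0,0],[0,0,0],[0,0,0],[0,0,0],[0,0,0]])

```text
time: 5.5
ee_pos: [0.5633, 0.1009, 0.1638]
eef_rot: [0.707, 0.708, 0.002, 0.001]
ft_force: [0.3, -0.1, 0.4]
width: 0.0869
grip_force: 0.0
```

```bash

python3 - <<'E'
from h import *
st()
im,M=snap('wrist','w2')
spots('wrist',M,['gear','chute'])
cv2.imwrite('pics/w2b.png',im[:,:,::-1])
E
```

```text
t 5.5 [0.5633 0.1009 0.1638] yaw 1.5721 q [0.707 0.708 0.002 0.001] F [ 0.3 -0.1  0.4] w 0.0869 g 0.0
gear 0.68 [0.5628 0.0968 0.0154] [317. 233.]
chute 0.75 [0.61   0.0977 0.0026] [378. 228.]
```

View pics/w2b.png

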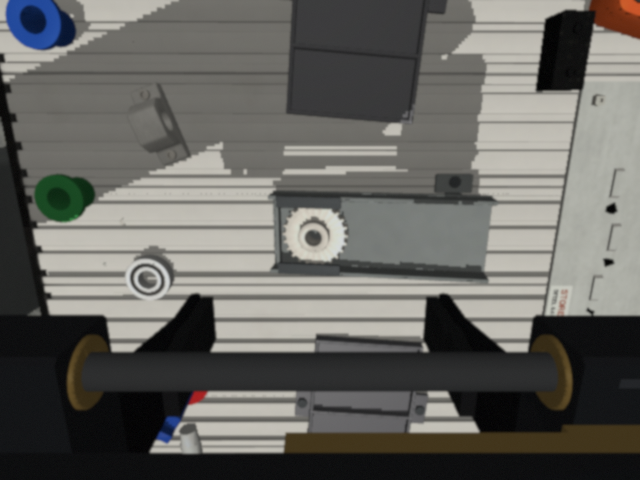

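Settled close view: gear hub at (314,234) between the lips, and the chute outline running from (275,232) to (490,239) along its centre.

```bash

python3 - <<'E'
from h import *
M=r.camera_model('wrist')
print('hub',ray(M,314,234,.0333).round(4))
for z0,z1 in [(.027,.047)]:
    a=[ray(M,276,193,z0),ray(M,493,201,z1),ray(M,275,270,z0),ray(M,487,277,z1)]; print(np.round(a,4))
    c0=(a[0]+a[2])/2;c1=(a[1]+a[3])/2;print(c0,c1,np.arctan2((c1-c0)[1],(c1-c0)[0]))
print('bearing',ray(M,149,276,.011).round(4),'low floor end',ray(M,283,235,.02).round(4))
E
```

```text
hub [0.56   0.1008 0.0333]
[[0.5335 0.1286 0.027 ]
 [0.6772 0.1268 0.047 ]
 [0.5312 0.0716 0.027 ]
 [0.6793 0.0738 0.047 ]]
[0.53234336 0.10012698 0.027     ] [0.67825005 0.10028588 0.047     ] 0.0010890532988535805
bearing [0.4314 0.0609 0.011 ] low floor end [0.5371 0.0964 0.02  ]
```

Request:
arm_command(xyz=[[-0.003,0,-0.03],[-0.003,0,-0.06],[-0.003,0,-0.09],[-0.003,0,-0.1],[-0.003,0,-0.1],[-0.003,0,-0.1],[-0.003,0,-0.1],[-0.003,0,-0.1]], rot=[[0,-0.06,0],[0,-0.1,0],[0,-0.14,0],[0,-0.14,0],[0,-0.14,0],[0,-0.14,0],[0,-0.14,0],[0,-0.14,0]], grip=0.55)

```text
time: 6.32
ee_pos: [0.5605, 0.1006, 0.0629]
eef_rot: [0.705, 0.706, 0.05, 0.05]
ft_force: [0.2, -0.4, 0.3]
width: 0.0492
grip_force: 0.0
```

```bash

python3 - <<'E'
from h import *
from scipy.spatial.transform import Rotation as Ro
st(); print(Ro.from_quat(r.read_state()['eef_rot']).as_matrix().round(3))
E
```

```text
t 6.32 [0.5605 0.1006 0.0629] yaw 1.5714 q [0.705 0.706 0.05  0.05 ] F [ 0.2 -0.4  0.3] w 0.0492 g 0.0
[[-0.001  0.99   0.142]
 [ 1.     0.001  0.001]
 [ 0.     0.142 -0.99 ]]
```

Request:
arm_command(xyz=[[0,0,-0.015],[0,0,-0.026],[0,0,-0.032],[0,0,-0.0345],[0,0,-0.0345],[0,0,-0.0345]], rot=[[0,0,0],[0,0,0],[0,0,0],[0,0,0],[0,0,0],[0,0,0]])

```text
time: 6.82
ee_pos: [0.5591, 0.1003, 0.0268]
eef_rot: [0.705, 0.706, 0.05, 0.05]
ft_force: [0.3, -0.3, -0.1]
width: 0.048
grip_force: 0.0
```

Request:
arm_command(xyz=[[0,0,0],[0,0,0],[0,0,0],[0,0,0],[0,0,0],[0,0,0],[0,0,0]], rot=[[0,0,0],[0,0,0],[0,0,0],[0,0,0],[0,0,0],[0,0,0],[0,0,0]], grip=0, squeeze=25)

```text
time: 7.4
ee_pos: [0.5589, 0.1002, 0.0266]
eef_rot: [0.705, 0.706, 0.05, 0.05]
ft_force: [-0.3, -0.5, 1.6]
width: 0.0203
grip_force: 25.0
```

Request:
arm_command(xyz=[[0.008,0,0.0012],[0.018,0,0.0026],[0.03,0,0.0043],[0.042,0,0.006],[0.053,0,0.0075],[0.062,0,0.0088],[0.065,0,0.0092],[0.065,0,0.0092],[0.065,0,0.0092]], rot=[[0,0,0],[0,0,0],[0,0,0],[0,0,0],[0,0,0],[0,0,0],[0,0,0],[0,0,0],[0,0,0]])

```text
time: 8.15
ee_pos: [0.6242, 0.1002, 0.0358]
eef_rot: [0.705, 0.706, 0.05, 0.05]
ft_force: [1.3, 0.4, 1.1]
width: 0.0203
grip_force: 25.0
```

```bash

python3 - <<'E'
from h import *
st()
im,M=snap('wrist','w3'); spots('wrist',M,['gear','chute'])
im,M=snap('scene','s3'); spots('scene',M,['gear','chute'])
E
```

```text
t 8.15 [0.6242 0.1002 0.0358] yaw 1.5718 q [0.705 0.706 0.05  0.05 ] F [1.3 0.4 1.1] w 0.0203 g 25.0
gear 0.67 [0.6262 0.097  0.0243] [319. 312.]
chute 0.97 [0.6081 0.1003 0.0022] [275. 288.]
gear 0.55 [0.6214 0.0992 0.0222] [268. 248.]
chute 0.76 [0.6101 0.1005 0.0024] [270. 256.]
```

Request:
arm_command(xyz=[[-0.001,0,0.008],[-0.003,0,0.02],[-0.005,0,0.04],[-0.005,0,0.07],[-0.005,0,0.1],[-0.005,0,0.1],[-0.005,0,0.1],[-0.005,0,0.1]], rot=[[0,0,0],[0,0,0],[0,0.03,0],[0,0.1,0],[0,0.14,0],[0,0.14,0],[0,0.14,0],[0,0.14,0]])

```text
time: 9.12
ee_pos: [0.6184, 0.1002, 0.1356]
eef_rot: [0.707, 0.708, -0.0, 0.0]
ft_force: [-0.5, 0.4, -1.3]
width: 0.0199
grip_force: 25.0
```

Request:
arm_command(xyz=[[0,0.03,0],[0,0.06,0],[-0.01,0.09,0],[-0.015,0.12,0],[-0.02,0.15,0],[-0.025,0.18,0],[-0.025,0.2,0],[-0.025,0.217,0],[-0.025,0.217,0],[-0.025,0.217,0],[-0.025,0.217,0],[-0.025,0.217,0],[-0.025,0.217,0],[-0.025,0.217,0],[-0.025,0.217,0],[-0.025,0.217,0],[-0.025,0.217,0]], rot=[[0,0,0.12],[0,0,0.24],[0,0,0.36],[0,0,0.48],[0,0,0.6],[0,0,0.72],[0,0,0.84],[0,0,0.96],[0,0,1.08],[0,0,1.2],[0,0,1.32],[0,0,1.44],[0,0,1.5],[0,0,1.5],[0,0,1.5],[0,0,1.5],[0,0,1.5]])

```text
time: 10.53
ee_pos: [0.5936, 0.3171, 0.1355]
eef_rot: [0.036, 0.999, -0.0, -0.0]
ft_force: [-0.4, 1.1, -1.2]
width: 0.0201
grip_force: 25.0
```

```bash

python3 - <<'E'
from h import *
st(); print(r.read_state()['joint_positions'].round(2))
im,M=snap('wrist','w4'); spots('wrist',M,['gear','drive_tray'])
im,M=snap('scene','s4'); spots('scene',M,['gear','drive_tray'])
cv2.imwrite('pics/w4b.png',cv2.imread('pics/w4.png'))
E
```

```text
t 10.53 [0.5936 0.3171 0.1355] yaw 3.0704 q [ 0.036  0.999 -0.    -0.   ] F [-0.4  1.1 -1.2] w 0.0201 g 25.0
[ 0.12  0.73 -1.06  1.39  0.64  1.39  0.56]
gear 0.7 [0.5969 0.3158 0.1225] [318. 311.]
drive_tray 0.97 [ 0.5923  0.2656 -0.0043] [250. 234.]
gear 0.62 [ 0.4339  0.2928 -0.0035] [230. 344.]
gear 0.53 [0.5901 0.3175 0.1256] [183. 264.]
gear 0.42 [0.4245 0.0612 0.0012] [323. 303.]
drive_tray 0.57 [0.5915 0.2693 0.0024] [210. 289.]
drive_tray 0.3 [ 0.4459 -0.0338 -0.0019] [352. 281.]
```

View pics/w4b.png

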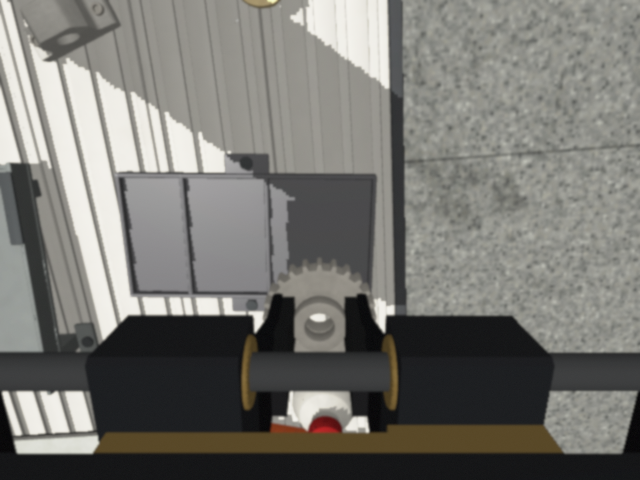

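The picture shows the gear held level, at (319,315). It is aligned with the wide pocket, which spans columns 270–374. I lower it now.

Request:
arm_command(xyz=[[0,0,-0.03],[0,0,-0.06],[0,0,-0.09],[0,0,-0.105],[0,0,-0.113],[0,0,-0.118],[0,0,-0.12],[0,0,-0.121],[0,0,-0.1215],[0,0,-0.1215]], rot=[[0,0,0],[0,0,0],[0,0,0],[0,0,0],[0,0,0],[0,0,0],[0,0,0],[0,0,0],[0,0,0],[0,0,0]])

```text
time: 11.67
ee_pos: [0.5944, 0.3175, 0.0153]
eef_rot: [0.035, 0.999, 0.0, 0.001]
ft_force: [-0.3, 0.0, -1.2]
width: 0.0198
grip_force: 25.0
```

Request:
arm_command(xyz=[[0,0,-0.001],[0,0,-0.002],[0,0,-0.0025],[0,0,-0.0025]], rot=[[0,0,0],[0,0,0],[0,0,0],[0,0,0]])

```text
time: 12.0
ee_pos: [0.5944, 0.3175, 0.0141]
eef_rot: [0.035, 0.999, 0.0, 0.001]
ft_force: [-5.0, -4.8, 14.5]
width: 0.0203
grip_force: 25.0
```

Request:
arm_command(xyz=[[0,0,0.001],[0,0,0.001],[0,0,0.001],[0,0,0.001],[0,0,0.02],[0,0,0.06],[0,0,0.1],[0,0,0.13],[0,0,0.13],[0,0,0.13]], rot=[[0,0,0],[0,0,0],[0,0,0],[0,0,0],[0,0,0],[0,0,0],[0,0,0],[0,0,0],[0,0,0],[0,0,0]], grip=0.6)

```text
time: 12.83
ee_pos: [0.5945, 0.3176, 0.1433]
eef_rot: [0.035, 0.999, 0.001, 0.001]
ft_force: [0.3, -0.3, -0.7]
width: 0.0523
grip_force: 0.0
```

```bash

python3 - <<'E'
from h import *
st()
im,M=snap('wrist','w5'); spots('wrist',M,['gear','drive_tray','bearing_block','ball_bearing'])
im,M=snap('scene','s5'); spots('scene',M,['gear'])
E
```

```text
t 12.83 [0.5945 0.3176 0.1433] yaw 3.0716 q [0.035 0.999 0.001 0.001] F [ 0.3 -0.3 -0.7] w 0.0523 g 0.0
gear 0.94 [0.5966 0.3147 0.001 ] [316. 233.]
drive_tray 0.89 [ 0.5943  0.2652 -0.0044] [250. 232.]
bearing_block 0.97 [0.4514 0.1737 0.0023] [79. 28.]
gear 0.64 [0.5907 0.3169 0.0008] [192. 297.]
```

Request:
arm_command(xyz=[[-0.015,-0.03,0],[-0.035,-0.06,0],[-0.055,-0.09,0],[-0.075,-0.12,0],[-0.095,-0.15,0],[-0.115,-0.18,0],[-0.135,-0.21,0],[-0.15,-0.24,-0.01],[-0.1635,-0.257,-0.03],[-0.1635,-0.257,-0.043],[-0.1635,-0.257,-0.043],[-0.1635,-0.257,-0.043],[-0.1635,-0.257,-0.043],[-0.1635,-0.257,-0.043],[-0.1635,-0.257,-0.043],[-0.1635,-0.257,-0.043],[-0.1635,-0.257,-0.043],[-0.1635,-0.257,-0.043],[-0.1635,-0.257,-0.043]], rot=[[0,0,-0.12],[0,0,-0.24],[0,0,-0.36],[0,0,-0.48],[0,0,-0.6],[0,0,-0.72],[0,0,-0.84],[0,0,-0.96],[0,0,-1.08],[0,0,-1.2],[0,0,-1.32],[0,0,-1.44],[0,0,-1.56],[0,0,-1.68],[0,0,-1.8],[0,0,-1.8],[0,0,-1.8],[0,0,-1.8],[0,0,-1.8]])

```text
time: 14.77
ee_pos: [0.4303, 0.0602, 0.0986]
eef_rot: [0.804, 0.595, -0.0, -0.0]
ft_force: [-0.3, -0.3, -1.1]
width: 0.052
grip_force: 0.0
```

```bash

python3 - <<'E'
from h import *
st()
im,M=snap('wrist','w6'); spots('wrist',M,['ball_bearing','spindle'])
e=cv2.resize(im[120:420,120:520,::-1],None,fx=1.5,fy=1.5); cv2.imwrite('pics/w6b.png',e)
E
```

```text
t 14.77 [0.4303 0.0602 0.0986] yaw 1.2747 q [ 0.804  0.595 -0.    -0.   ] F [-0.3 -0.3 -1.1] w 0.052 g 0.0
ball_bearing 0.87 [ 0.4332  0.0575 -0.0063] [324. 247.]
```

View pics/w6b.png

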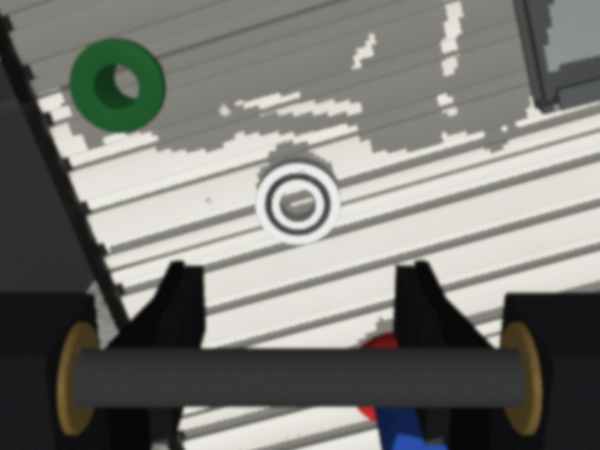

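The bearing is centred between the fingers at crop (298,201). I descend and grip.

Request:
arm_command(xyz=[[0,0,-0.03],[0,0,-0.06],[0,0,-0.08],[0,0,-0.088],[0,0,-0.092],[0,0,-0.0945],[0,0,-0.0955],[0,0,-0.0955],[0,0,-0.0955]], rot=[[0,0,0],[0,0,0],[0,0,0],[0,0,0],[0,0,0],[0,0,0],[0,0,0],[0,0,0],[0,0,0]])

```text
time: 15.67
ee_pos: [0.4311, 0.0601, 0.004]
eef_rot: [0.805, 0.594, 0.001, 0.001]
ft_force: [-0.1, 0.2, 0.2]
width: 0.0522
grip_force: 0.0
```

Request:
arm_command(xyz=[[0,0,0],[0,0,0],[0,0,0],[0,0,0],[0,0,0]], rot=[[0,0,0],[0,0,0],[0,0,0],[0,0,0],[0,0,0]], grip=0, squeeze=25)

```text
time: 16.08
ee_pos: [0.4305, 0.0601, 0.0033]
eef_rot: [0.805, 0.594, 0.0, 0.0]
ft_force: [-0.2, -0.6, 3.3]
width: 0.0341
grip_force: 25.0
```

Request:
arm_command(xyz=[[0,0,0.03],[0,0,0.06],[0,0,0.09],[0.01,0.01,0.12],[0.03,0.035,0.12],[0.055,0.065,0.12],[0.08,0.095,0.12],[0.105,0.125,0.12],[0.13,0.155,0.12],[0.15,0.18,0.12],[0.1575,0.19,0.12],[0.1575,0.19,0.11],[0.1575,0.19,0.08],[0.1575,0.19,0.06],[0.1575,0.19,0.06],[0.1575,0.19,0.06],[0.1575,0.19,0.06]], rot=[[0,0,0],[0,0,0],[0,0,0],[0,0,0],[0,0,0],[0,0,0],[0,0,0],[0,0,0],[0,0,0],[0,0,0],[0,0,0],[0,0,0],[0,0,0],[0,0,0],[0,0,0],[0,0,0],[0,0,0]])

```text
time: 17.5
ee_pos: [0.5882, 0.2498, 0.0643]
eef_rot: [0.805, 0.594, 0.001, 0.0]
ft_force: [0.0, -0.2, -0.5]
width: 0.0339
grip_force: 25.0
```

```bash

python3 - <<'E'
from h import *
st()
im,M=snap('wrist','w7'); spots('wrist',M,['ball_bearing','drive_tray','gear'])
T=np.array([.591,.267,.009])
m=im[:,:,::-1].copy()
c,s=np.cos(-.075),np.sin(-.075)
for x,y in [(-.045,-.088),(.045,-.088),(-.045,.088),(.045,.088),(-.042,-.042),(.042,-.042),(-.042,.012),(.042,.012)]:
    p=px(M,T+[c*x-s*y,s*x+c*y,0]); cv2.circle(m,(int(p[0]),int(p[1])),3,(0,0,255),-1)
cv2.imwrite('pics/w7b.png',m)
E
```

```text
t 17.5 [0.5882 0.2498 0.0643] yaw 1.2712 q [0.805 0.594 0.001 0.   ] F [ 0.  -0.2 -0.5] w 0.0339 g 25.0
ball_bearing 0.93 [0.594  0.2496 0.0559] [331. 305.]
drive_tray 0.64 [ 0.5955  0.2644 -0.0038] [323. 236.]
gear 0.72 [0.5974 0.318  0.0017] [295. 140.]
```

View pics/w7b.png

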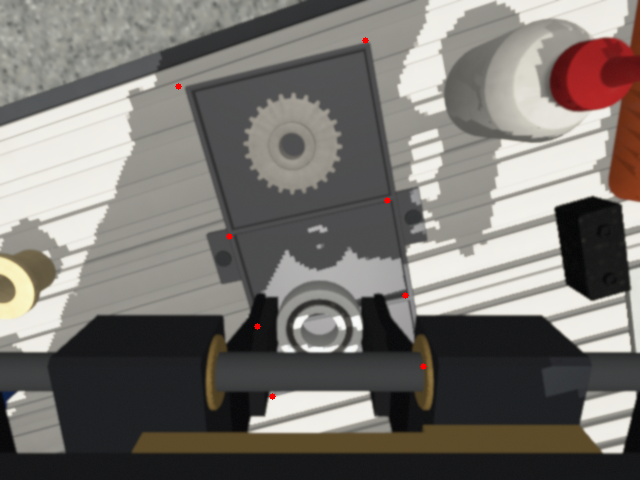

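The picture shows the gear flat in the wide pocket at (292,145). The held bearing is over the middle pocket, and the tray sits about 4 mm further in +x than I had assumed. I correct for that and lower.

Request:
arm_command(xyz=[[0.003,0.001,-0.02],[0.004,0.001,-0.04],[0.004,0.001,-0.05],[0.004,0.001,-0.054],[0.004,0.001,-0.056],[0.004,0.001,-0.057],[0.004,0.001,-0.0575],[0.004,0.001,-0.0575]], rot=[[0,0,0],[0,0,0],[0,0,0],[0,0,0],[0,0,0],[0,0,0],[0,0,0],[0,0,0]])

```text
time: 18.37
ee_pos: [0.5923, 0.2514, 0.0065]
eef_rot: [0.805, 0.594, 0.001, 0.0]
ft_force: [-1.2, 0.4, -0.6]
width: 0.0338
grip_force: 25.0
```

Request:
arm_command(xyz=[[0,0,-0.0005],[0,0,-0.001],[0,0,-0.001]], rot=[[0,0,0],[0,0,0],[0,0,0]])

```text
time: 18.62
ee_pos: [0.5923, 0.2514, 0.0064]
eef_rot: [0.805, 0.594, 0.001, 0.0]
ft_force: [-3.2, -2.3, 10.3]
width: 0.0338
grip_force: 25.0
```

Request:
arm_command(xyz=[[0,0,0.0005],[0,0,0.0005],[0,0,0.0005],[0,0,0.0005],[0,0,0.02],[0,0,0.05],[0,0,0.08],[-0.02,-0.01,0.115],[-0.05,-0.03,0.115],[-0.08,-0.05,0.115],[-0.11,-0.065,0.115],[-0.14,-0.077,0.115],[-0.141,-0.077,0.115],[-0.141,-0.077,0.115],[-0.141,-0.077,0.115],[-0.141,-0.077,0.115]], rot=[[0,0,0],[0,0,0],[0,0,0],[0,0,0],[0,0,0],[0,0,0],[0,0,0.1],[0,0,0.2],[0,0,0.3],[0,0,0.4],[0,0,0.5],[0,0,0.6],[0,0,0.65],[0,0,0.65],[0,0,0.65],[0,0,0.65]], grip=0.48)

```text
time: 19.95
ee_pos: [0.4517, 0.1747, 0.12]
eef_rot: [0.574, 0.819, 0.001, -0.0]
ft_force: [0.2, 0.3, 0.0]
width: 0.0417
grip_force: 0.0
```

```bash

python3 - <<'E'
from h import *
st()
im,M=snap('wrist','w8'); spots('wrist',M,['bearing_block','ball_bearing'])
im2,M2=snap('scene','s8'); spots('scene',M2,['ball_bearing','gear'])
e=cv2.resize(im[100:400,120:520,::-1],None,fx=1.5,fy=1.5); cv2.imwrite('pics/w8b.png',e)
E
```

```text
t 19.95 [0.4517 0.1747 0.12  ] yaw 1.9198 q [ 0.574  0.819  0.001 -0.   ] F [0.2 0.3 0. ] w 0.0417 g 0.0
bearing_block 0.93 [0.4497 0.1747 0.0016] [316. 238.]
ball_bearing 0.94 [ 0.5959  0.2494 -0.0013] [559. 207.]
ball_bearing 0.35 [ 4.350e-01  2.916e-01 -2.000e-04] [359.  53.]
ball_bearing 0.74 [ 0.4445 -0.0356  0.0015] [353. 280.]
ball_bearing 0.56 [0.59   0.2545 0.001 ] [217. 287.]
gear 0.69 [ 0.7309 -0.2578  0.0014] [363. 179.]
gear 0.65 [0.5891 0.3176 0.0025] [192. 298.]
```

View pics/w8b.png

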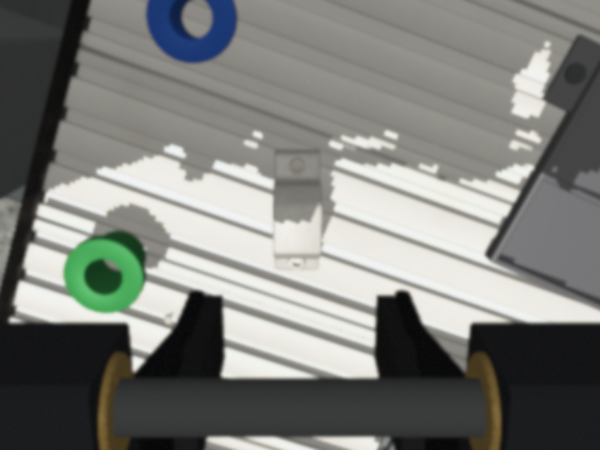

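The block is aligned with the fingers, centred at crop (298,209). I descend and grip across the 20 mm.

Request:
arm_command(xyz=[[-0.001,0,-0.03],[-0.001,0,-0.06],[-0.001,0,-0.085],[-0.001,0,-0.098],[-0.001,0,-0.104],[-0.001,0,-0.107],[-0.001,0,-0.107],[-0.001,0,-0.107]], rot=[[0,0,0],[0,0,0],[0,0,0],[0,0,0],[0,0,0],[0,0,0],[0,0,0],[0,0,0]])

```text
time: 20.92
ee_pos: [0.4506, 0.1746, 0.0137]
eef_rot: [0.573, 0.82, 0.001, 0.0]
ft_force: [0.5, -0.3, 0.7]
width: 0.0419
grip_force: 0.0
```

Request:
arm_command(xyz=[[0,0,0],[0,0,0],[0,0,0],[0,0,0],[0,0,0]], rot=[[0,0,0],[0,0,0],[0,0,0],[0,0,0],[0,0,0]], grip=0, squeeze=30)

```text
time: 21.33
ee_pos: [0.4501, 0.1741, 0.0129]
eef_rot: [0.573, 0.82, 0.0, 0.0]
ft_force: [-0.3, -1.0, 2.6]
width: 0.0197
grip_force: 30.0
```

Request:
arm_command(xyz=[[0,0,0.03],[0,0,0.06],[0,0,0.09],[0.02,0.005,0.11],[0.045,0.01,0.11],[0.075,0.015,0.11],[0.1,0.02,0.11],[0.125,0.024,0.11],[0.139,0.026,0.11],[0.139,0.026,0.11],[0.139,0.026,0.09],[0.139,0.026,0.06],[0.139,0.026,0.06],[0.139,0.026,0.06],[0.139,0.026,0.06]], rot=[[0,0,0],[0,0,0],[0,0,0.1],[0,0,0.22],[0,0,0.34],[0,0,0.46],[0,0,0.58],[0,0,0.7],[0,0,0.82],[0,0,0.94],[0,0,1.06],[0,0,1.15],[0,0,1.15],[0,0,1.15],[0,0,1.15]])

```text
time: 22.58
ee_pos: [0.5891, 0.2005, 0.0739]
eef_rot: [0.036, 0.999, 0.0, 0.0]
ft_force: [0.2, 0.3, -0.5]
width: 0.0196
grip_force: 30.0
```

```bash

python3 - <<'E'
from h import *
st()
im,M=snap('wrist','w9'); spots('wrist',M,['bearing_block','ball_bearing','drive_tray'])
cv2.imwrite('pics/w9b.png',im[:,:,::-1])
E
```

```text
t 22.58 [0.5891 0.2005 0.0739] yaw 3.0687 q [0.036 0.999 0.    0.   ] F [ 0.2  0.3 -0.5] w 0.0196 g 30.0
bearing_block 0.98 [0.5895 0.2025 0.0613] [325. 305.]
ball_bearing 0.84 [ 0.5923  0.2493 -0.002 ] [404. 258.]
drive_tray 0.69 [ 0.5955  0.2652 -0.0033] [431. 261.]
```

View pics/w9b.png

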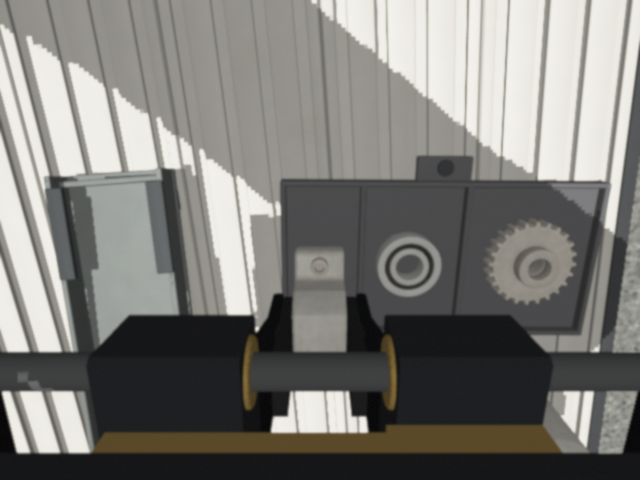

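The picture shows the bearing at (408,265) and the gear at (531,262) in place, and the block over the narrow pocket (columns 286–362). I lower the block.

Request:
arm_command(xyz=[[0,0.001,-0.025],[0,0.001,-0.045],[0,0.001,-0.053],[0,0.001,-0.056],[0,0.001,-0.0575],[0,0.001,-0.0585],[0,0.001,-0.059],[0,0.001,-0.059]], rot=[[0,0,0],[0,0,0],[0,0,0],[0,0,0],[0,0,0],[0,0,0],[0,0,0],[0,0,0]])

```text
time: 23.45
ee_pos: [0.5893, 0.2015, 0.016]
eef_rot: [0.035, 0.999, 0.0, 0.001]
ft_force: [-4.6, -3.5, 8.5]
width: 0.0195
grip_force: 30.0
```

Request:
arm_command(xyz=[[0,0,0.0005],[0,0,0.0005],[0,0,0.0005],[0,0,0.03],[0,0,0.07],[0,0,0.11],[-0.02,-0.03,0.14],[-0.04,-0.06,0.17],[-0.06,-0.09,0.18],[-0.08,-0.12,0.18],[-0.1,-0.15,0.18],[-0.12,-0.18,0.18],[-0.135,-0.21,0.18],[-0.144,-0.2375,0.18],[-0.144,-0.2375,0.18],[-0.144,-0.2375,0.18],[-0.144,-0.2375,0.18],[-0.144,-0.2375,0.18],[-0.144,-0.2375,0.18],[-0.144,-0.2375,0.18]], rot=[[0,0,0],[0,0,0],[0,0,0],[0,0,0],[0,0,0],[0,0,-0.12],[0,0,-0.24],[0,0,-0.36],[0,0,-0.48],[0,0,-0.6],[0,0,-0.72],[0,0,-0.84],[0,0,-0.96],[0,0,-1.08],[0,0,-1.2],[0,0,-1.32],[0,0,-1.44],[0,0,-1.5],[0,0,-1.5],[0,0,-1.5]], grip=0.36)

```text
time: 25.12
ee_pos: [0.4449, -0.0361, 0.1938]
eef_rot: [0.705, 0.709, -0.0, 0.0]
ft_force: [-0.2, 0.2, 0.2]
width: 0.0315
grip_force: 0.0
```

Request:
arm_command(xyz=[[0,0,0],[0,0,0],[0,0,0]], rot=[[0,0,0],[0,0,0],[0,0,0]], grip=0.55)

```text
time: 25.37
ee_pos: [0.4449, -0.0362, 0.1937]
eef_rot: [0.706, 0.708, 0.0, -0.0]
ft_force: [-0.2, 0.1, -0.9]
width: 0.0437
grip_force: 0.0
```

```bash

python3 - <<'E'
from h import *
st()
im,M=snap('wrist','w10'); spots('wrist',M,['spindle','spindle_tray'])
m=im[:,:,::-1].copy()
c,s=np.cos(-.063),np.sin(-.063)
for x,y in [(-.045,-.0645),(.045,-.0645),(-.045,.0645),(.045,.0645)]:
    p=px(M,np.array([.600,-.0625,.009])+[c*x-s*y,s*x+c*y,0]); cv2.circle(m,(int(p[0]),int(p[1])),2,(0,0,255),-1)
e=cv2.resize(m[100:400,180:580],None,fx=2,fy=2); cv2.imwrite('pics/w10b.png',e)
spots('top',snap('top','t10')[1],['bearing_block','ball_bearing','gear'])
E
```

```text
t 25.37 [ 0.4449 -0.0362  0.1937] yaw 1.5741 q [ 0.706  0.708  0.    -0.   ] F [-0.2  0.1 -0.9] w 0.0437 g 0.0
spindle 0.84 [ 0.4451 -0.0347 -0.0009] [319. 212.]
spindle_tray 0.96 [ 0.6008 -0.0633 -0.0038] [497. 244.]
bearing_block 0.53 [ 0.586   0.1991 -0.0008] [230. 243.]
ball_bearing 0.74 [0.5912 0.2549 0.0023] [201. 240.]
gear 0.75 [0.5966 0.3131 0.0076] [172. 238.]
gear 0.53 [4.355e-01 2.935e-01 4.000e-04] [181. 319.]
```

View pics/w10b.png

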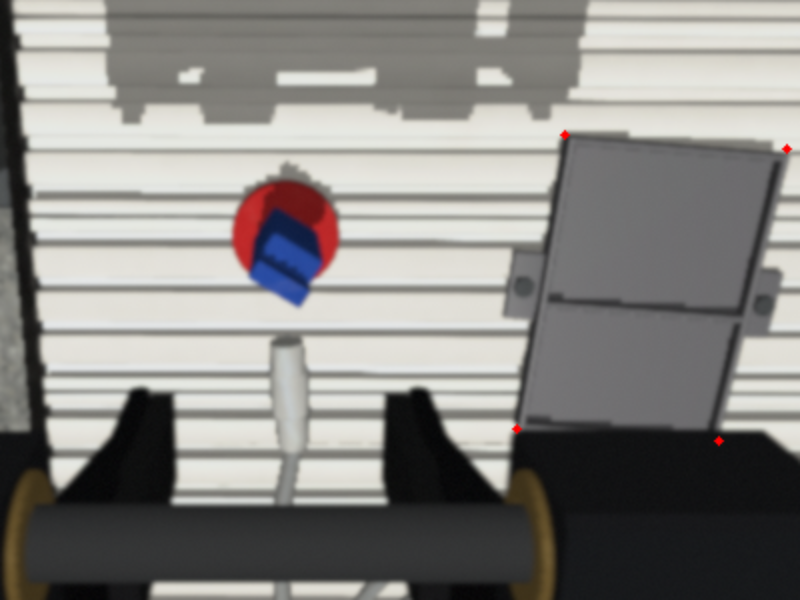

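The spindle's red foot is at crop (286,232) and its stem is turned about 30°. The predicted corners of the spindle tray match the picture. I fit the stem yaw by silhouette.

```bash

python3 - <<'E'
from h import *
M=r.camera_model('wrist'); im=cv2.imread('pics/w10.png').astype(int); b,g,rr=im[...,0],im[...,1],im[...,2]
mask=((b>rr+25)&(b>g+15)).astype(np.uint8); mask[:150]=0;mask[260:]=0;mask[:,:290]=0;mask[:,345:]=0; print(mask.sum())
red=((rr>b+40)&(rr>g+40)).astype(np.uint8); red[:150]=0; red[260:]=0
S=4; big=cv2.resize(mask[150:260,290:345],None,fx=S,fy=S,interpolation=cv2.INTER_LINEAR)
def box(x,y,t,a,bb,z0,z1):
    c,s=np.cos(t),np.sin(t); P=[]
    for i in(-1,1):
        for j in(-1,1):
            for z in(z0,z1):
                X=i*a/2;Y=j*bb/2; u,v=px(M,[x+c*X-s*Y,y+s*X+c*Y,z]); P.append([(u-290)*S,(v-150)*S])
    return cv2.convexHull(np.int32(np.round(P)))
from itertools import product
out=[]
for x,y,t,n in product(np.arange(.440,.451,.001),np.arange(-.041,-.030,.001),np.arange(0,np.pi,.06),(0,.5,.7)):
    c=np.zeros_like(big); cv2.fillConvexPoly(c,box(x,y,t,.022,.018,.009,.057),1)
    if n: cv2.fillConvexPoly(c,box(x,y,t,.022*n,.018*n,.05,.065),1)
    out.append(((c&big).sum()/(c|big).sum(),x,y,t,n))
out.sort(reverse=True); print(np.round(out[:12],3))
ys,xs=np.nonzero(red); print('red',xs.min(),xs.max(),ys.min(),ys.max(), ray(M,(xs.min()+xs.max())/2,(100+232/2),.009))
E
```

```text
1125
[[ 0.882  0.448 -0.04   2.64   0.7  ]
 [ 0.882  0.448 -0.04   2.64   0.5  ]
 [ 0.882  0.448 -0.04   2.64   0.   ]
 [ 0.876  0.448 -0.04   2.58   0.7  ]
 [ 0.876  0.448 -0.04   2.58   0.5  ]
 [ 0.876  0.448 -0.04   2.58   0.   ]
 [ 0.873  0.448 -0.04   2.7    0.7  ]
 [ 0.873  0.448 -0.04   2.7    0.5  ]
 [ 0.873  0.448 -0.04   2.7    0.   ]
 [ 0.869  0.449 -0.04   2.58   0.7  ]
 [ 0.869  0.449 -0.04   2.58   0.5  ]
 [ 0.869  0.449 -0.04   2.58   0.   ]]
red 296 349 191 237 [ 0.44806035 -0.03573707  0.009     ]
```

Request:
arm_command(xyz=[[0.001,-0.001,-0.02],[0.001,-0.001,-0.05],[0.001,-0.001,-0.08],[0.001,-0.001,-0.1],[0.001,-0.001,-0.1],[0.001,-0.001,-0.12],[0.001,-0.001,-0.14],[0.001,-0.001,-0.155],[0.001,-0.001,-0.165],[0.001,-0.001,-0.17],[0.001,-0.001,-0.17],[0.001,-0.001,-0.17]], rot=[[0,0,-0.12],[0,0,-0.24],[0,0,-0.36],[0,0,-0.46],[0,0,-0.5],[0,0,-0.5],[0,0,-0.5],[0,0,-0.5],[0,0,-0.5],[0,0,-0.5],[0,0,-0.5],[0,0,-0.5]])

```text
time: 26.72
ee_pos: [0.4462, -0.0372, 0.0241]
eef_rot: [0.86, 0.511, 0.0, 0.0]
ft_force: [0.6, 0.6, -0.2]
width: 0.0478
grip_force: 0.0
```

Request:
arm_command(xyz=[[0,0,0],[0,0,0],[0,0,0],[0,0,0],[0,0,0]], rot=[[0,0,0],[0,0,0],[0,0,0],[0,0,0],[0,0,0]], grip=0, squeeze=15)

```text
time: 27.13
ee_pos: [0.446, -0.0375, 0.0239]
eef_rot: [0.86, 0.511, 0.0, 0.0]
ft_force: [-0.7, 0.0, 0.3]
width: 0.0223
grip_force: 2.6
```

Request:
arm_command(xyz=[[0,0,0],[0,0,0],[0,0,0],[0,0,0.01],[0,0,0.035],[0.01,0,0.06],[0.04,0,0.06],[0.07,0.001,0.06],[0.1,0.002,0.06],[0.13,0.003,0.06],[0.15,0.0035,0.06],[0.156,0.0035,0.06],[0.156,0.0035,0.06],[0.156,0.0035,0.06],[0.156,0.0035,0.06]], rot=[[0,0,0],[0,0,0],[0,0,0],[0,0,0],[0,0,0],[0,0,0],[0,0,0],[0,0,0],[0,0,0],[0,0,0],[0,0,0],[0,0,0],[0,0,0],[0,0,0],[0,0,0]])

```text
time: 28.38
ee_pos: [0.6008, -0.0339, 0.0839]
eef_rot: [0.86, 0.511, -0.0, 0.0]
ft_force: [0.1, -0.7, -0.0]
width: 0.022
grip_force: 15.0
```

```bash

python3 - <<'E'
from h import *
st()
im,M=snap('wrist','w11'); spots('wrist',M,['spindle','spindle_tray'])
spots('scene',snap('scene','s11')[1],['spindle','spindle_tray'])
cv2.imwrite('pics/w11b.png',im[:,:,::-1])
E
```

```text
t 28.38 [ 0.6008 -0.0339  0.0839] yaw 1.0721 q [ 0.86   0.511 -0.     0.   ] F [ 0.1 -0.7 -0. ] w 0.022 g 15.0
spindle 0.62 [ 0.6028 -0.0364  0.0598] [324. 297.]
spindle 0.42 [ 0.6013 -0.0355  0.0567] [320. 223.]
spindle_tray 0.58 [ 6.011e-01 -6.110e-02 -5.000e-04] [328. 235.]
```

View pics/w11b.png

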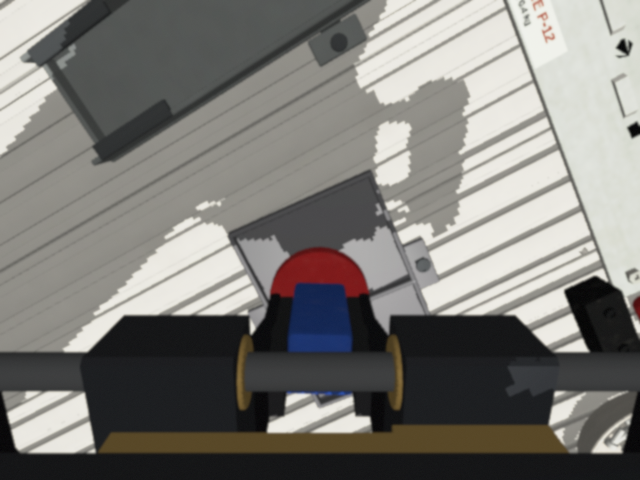

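The spindle is held upright over the wider pocket. I lower it.

Request:
arm_command(xyz=[[0,0,-0.025],[0,0,-0.045],[0,0,-0.052],[0,0,-0.0555],[0,0,-0.057],[0,0,-0.0575],[0,0,-0.0578],[0,0,-0.0578]], rot=[[0,0,0],[0,0,0],[0,0,0],[0,0,0],[0,0,0],[0,0,0],[0,0,0],[0,0,0]])

```text
time: 29.35
ee_pos: [0.6024, -0.0337, 0.0269]
eef_rot: [0.86, 0.511, 0.001, 0.0]
ft_force: [-1.7, -0.0, 5.9]
width: 0.0224
grip_force: 15.0
```

Request:
arm_command(xyz=[[0,0,0.0003],[0,0,0.0003],[0,0,0.0003],[0,0,0.0003],[0,0,0.03],[0,0,0.07],[0,0,0.1],[-0.01,0.02,0.12],[-0.03,0.055,0.12],[-0.05,0.09,0.12],[-0.065,0.125,0.12],[-0.08,0.16,0.12],[-0.1,0.195,0.12],[-0.115,0.23,0.12],[-0.13,0.265,0.12],[-0.15,0.3,0.12],[-0.166,0.328,0.12],[-0.166,0.328,0.12],[-0.166,0.328,0.12],[-0.166,0.328,0.12]], rot=[[0,0,0],[0,0,0],[0,0,0],[0,0,0],[0,0,0],[0,0,0],[0,0,0],[0,0,0],[0,0,0],[0,0,-0.1],[0,0,-0.2],[0,0,-0.29],[0,0,-0.29],[0,0,-0.29],[0,0,-0.29],[0,0,-0.29],[0,0,-0.29],[0,0,-0.29],[0,0,-0.29],[0,0,-0.29]], grip=0.45)

```text
time: 31.02
ee_pos: [0.4363, 0.2935, 0.1457]
eef_rot: [0.925, 0.381, -0.0, 0.0]
ft_force: [-0.5, -0.2, 0.3]
width: 0.039
grip_force: 0.0
```

Request:
arm_command(xyz=[[0,0,0],[0,0,0],[0,0,0]], rot=[[0,0,0],[0,0,0],[0,0,0]], grip=0.65)

```text
time: 31.27
ee_pos: [0.4366, 0.2931, 0.1458]
eef_rot: [0.925, 0.38, -0.0, 0.0]
ft_force: [0.2, 0.6, 0.1]
width: 0.0514
grip_force: 0.0
```

```bash

python3 - <<'E'
from h import *
st()
im,M=snap('wrist','w12'); spots('wrist',M,['bushing'])
for n in('top','scene'): spots(n,snap(n,n+'12')[1],['spindle','bushing'])
# yellow blob
h=cv2.cvtColor(im,cv2.COLOR_RGB2HSV); m=((h[...,0]>18)&(h[...,0]<35)&(h[...,1]>60)&(h[...,2]>50)).astype(np.uint8); m[330:]=0
n,l,s,c=cv2.connectedComponentsWithStats(m)
for i in range(1,n):
    if s[i,4]>150: print(s[i],c[i],ray(M,s[i,0]+s[i,2]/2,s[i,1]+s[i,3]/2,.028).round(4))
E
```

```text
t 31.27 [0.4366 0.2931 0.1458] yaw 0.7797 q [ 0.925  0.38  -0.     0.   ] F [0.2 0.6 0.1] w 0.0514 g 0.0
bushing 0.9 [0.3851 0.2392 0.0017] [321. 322.]
bushing 0.62 [ 0.4339  0.2918 -0.0014] [317. 232.]
bushing 0.5 [ 0.3799  0.1215 -0.0041] [414. 410.]
spindle 0.67 [ 0.6029 -0.0307  0.0029] [344. 232.]
bushing 0.75 [0.3791 0.1285 0.0032] [265. 347.]
bushing 0.62 [ 0.437   0.2978 -0.0016] [179. 318.]
bushing 0.46 [ 0.3811  0.2395 -0.0004] [208. 347.]
spindle 0.52 [ 0.5994 -0.0323  0.0018] [318. 239.]
bushing 0.75 [ 0.4371  0.2954 -0.0011] [228. 343.]
bushing 0.55 [ 0.385   0.2349 -0.0006] [264. 349.]
bushing 0.53 [0.3823 0.1297 0.0014] [306. 329.]
[292 214  43  46 797] [308.31367629 238.2195734 ] [0.4359 0.2966 0.028 ]
```

Request:
arm_command(xyz=[[-0.001,0.001,-0.03],[-0.001,0.001,-0.06],[-0.001,0.001,-0.09],[-0.001,0.001,-0.115],[-0.001,0.001,-0.127],[-0.001,0.001,-0.132],[-0.001,0.001,-0.134],[-0.001,0.001,-0.134],[-0.001,0.001,-0.134]], rot=[[0,0,0],[0,0,0],[0,0,0],[0,0,0],[0,0,0],[0,0,0],[0,0,0],[0,0,0],[0,0,0]], grip=0.7)

```text
time: 32.42
ee_pos: [0.4356, 0.2957, 0.0132]
eef_rot: [0.925, 0.381, 0.001, -0.0]
ft_force: [-0.7, 0.0, 0.8]
width: 0.0602
grip_force: 0.0
```

Request:
arm_command(xyz=[[0,0,0],[0,0,0],[0,0,0],[0,0,0],[0,0,0],[0,0,0]], rot=[[0,0,0],[0,0,0],[0,0,0],[0,0,0],[0,0,0],[0,0,0]], grip=0, squeeze=20)

```text
time: 32.92
ee_pos: [0.435, 0.2951, 0.012]
eef_rot: [0.925, 0.381, 0.0, 0.0]
ft_force: [0.2, -0.6, 1.8]
width: 0.0332
grip_force: 20.0
```

Request:
arm_command(xyz=[[0,0,0.03],[0,0,0.07],[0,0,0.1],[0.01,-0.02,0.125],[0.025,-0.055,0.125],[0.04,-0.09,0.125],[0.055,-0.125,0.125],[0.07,-0.16,0.125],[0.085,-0.195,0.125],[0.1,-0.23,0.125],[0.115,-0.265,0.125],[0.13,-0.3,0.125],[0.145,-0.335,0.125],[0.155,-0.365,0.125],[0.163,-0.392,0.125],[0.163,-0.392,0.125],[0.163,-0.392,0.125],[0.163,-0.392,0.1],[0.163,-0.392,0.1],[0.163,-0.392,0.1]], rot=[[0,0,0],[0,0,0],[0,0,0],[0,0,0.1],[0,0,0.2],[0,0,0.3],[0,0,0.4],[0,0,0.5],[0,0,0.6],[0,0,0.7],[0,0,0.79],[0,0,0.79],[0,0,0.79],[0,0,0.79],[0,0,0.79],[0,0,0.79],[0,0,0.79],[0,0,0.79],[0,0,0.79],[0,0,0.79]])

```text
time: 34.58
ee_pos: [0.5969, -0.0955, 0.1113]
eef_rot: [0.706, 0.708, -0.001, -0.001]
ft_force: [-0.1, -0.0, 1.6]
width: 0.0336
grip_force: 20.0
```

```bash

python3 - <<'E'
from h import *
st()
im,M=snap('wrist','w13'); spots('wrist',M,['bushing','spindle','spindle_tray'])
cv2.imwrite('pics/w13b.png',im[:,:,::-1])
E
```

```text
t 34.58 [ 0.5969 -0.0955  0.1113] yaw 1.5738 q [ 0.706  0.708 -0.001 -0.001] F [-0.1 -0.   1.6] w 0.0336 g 20.0
bushing 0.92 [ 0.5967 -0.0956  0.1028] [318. 308.]
spindle 0.92 [ 0.6013 -0.0292  0.0048] [326. 139.]
spindle_tray 0.9 [ 0.6007 -0.0625 -0.0038] [325. 191.]
spindle_tray 0.31 [ 0.594  -0.0982  0.098 ] [312. 309.]
```

View pics/w13b.png

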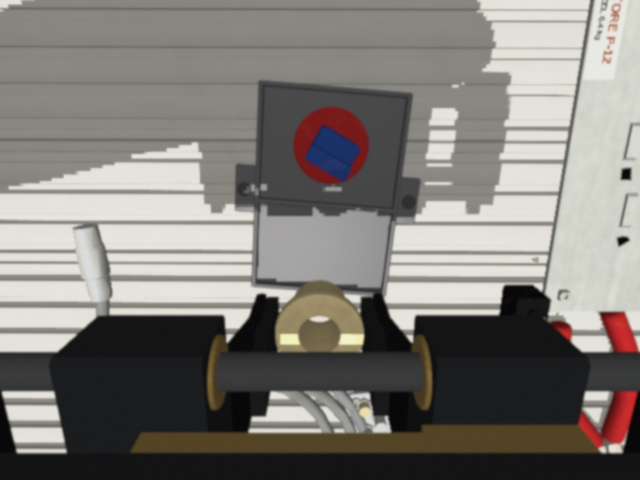

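The spindle stands in its pocket at (331,145) and the bushing is above the narrower one. I lower it.

Request:
arm_command(xyz=[[0,-0.001,-0.03],[0,-0.0015,-0.06],[0,-0.0015,-0.08],[0,-0.0015,-0.09],[0,-0.0015,-0.094],[0,-0.0015,-0.0955],[0,-0.0015,-0.097],[0,-0.0015,-0.097],[0,-0.0015,-0.097]], rot=[[0,0,0],[0,0,0],[0,0,0],[0,0,0],[0,0,0],[0,0,0],[0,0,0],[0,0,0],[0,0,0]])

```text
time: 35.53
ee_pos: [0.5985, -0.0984, 0.016]
eef_rot: [0.707, 0.707, 0.0, 0.001]
ft_force: [-0.6, -0.8, -0.8]
width: 0.0333
grip_force: 20.0
```

Request:
arm_command(xyz=[[0,0,-0.001],[0,0,-0.0015],[0,0,-0.0015],[0,0,-0.0015]], rot=[[0,0,0],[0,0,0],[0,0,0],[0,0,0]])

```text
time: 35.87
ee_pos: [0.5985, -0.0984, 0.015]
eef_rot: [0.707, 0.707, 0.0, 0.001]
ft_force: [-3.1, -0.5, 11.3]
width: 0.0337
grip_force: 20.0
```

Request:
arm_command(xyz=[[0,0,0.001],[0,0,0.001],[0,0,0.001],[0,0,0.001],[0,0,0.001],[0,0,0.03],[0,0,0.07],[0,0,0.11],[0,0,0.15],[-0.03,0,0.19],[-0.07,0,0.23],[-0.1,0,0.25],[-0.13,0,0.25],[-0.15,0,0.25],[-0.15,0,0.25],[-0.15,0,0.25],[-0.15,0,0.25]], rot=[[0,0,0],[0,0,0],[0,0,0],[0,0,0],[0,0,0],[0,0,0],[0,0,0],[0,0,0],[0,0,0],[0,0,0],[0,0,0],[0,0,0],[0,0,0],[0,0,0],[0,0,0],[0,0,0],[0,0,0]], grip=0.6)

```text
time: 37.28
ee_pos: [0.4471, -0.0997, 0.2634]
eef_rot: [0.708, 0.706, -0.003, 0.002]
ft_force: [0.4, -0.3, 0.3]
width: 0.0525
grip_force: 0.0
```

```bash

python3 - <<'E'
from h import *
st()
im,M=snap('scene','s14'); spots('scene',M,['bushing','spindle','gear','ball_bearing','bearing_block','oil_bottle','screw_dish'])
cv2.imwrite('pics/s14b.png',cv2.resize(im[170:370,150:400,::-1],None,fx=3,fy=3,interpolation=cv2.INTER_CUBIC))
E
```

```text
t 37.28 [ 0.4471 -0.0997  0.2634] yaw 1.5682 q [ 0.708  0.706 -0.003  0.002] F [ 0.4 -0.3  0.3] w 0.0525 g 0.0
bushing 0.72 [0.3833 0.2368 0.002 ] [263. 349.]
bushing 0.5 [0.3798 0.1319 0.0031] [306. 330.]
bushing 0.47 [ 5.973e-01 -1.003e-01 -1.000e-04] [341. 230.]
bushing 0.4 [0.6072 0.0988 0.0029] [271. 256.]
spindle 0.87 [ 0.5984 -0.0317  0.0031] [318. 239.]
gear 0.58 [5.918e-01 3.199e-01 1.000e-04] [190. 298.]
ball_bearing 0.68 [5.881e-01 2.517e-01 3.000e-04] [218. 287.]
ball_bearing 0.54 [0.5945 0.3163 0.0042] [191. 295.]
bearing_block 0.47 [0.5894 0.1992 0.005 ] [238. 277.]
oil_bottle 0.82 [0.6963 0.3115 0.0021] [177. 266.]
screw_dish 0.69 [ 0.728  -0.2593  0.005 ] [364. 178.]
screw_dish 0.49 [ 0.5999 -0.0303  0.0021] [318. 239.]
```

View pics/s14b.png

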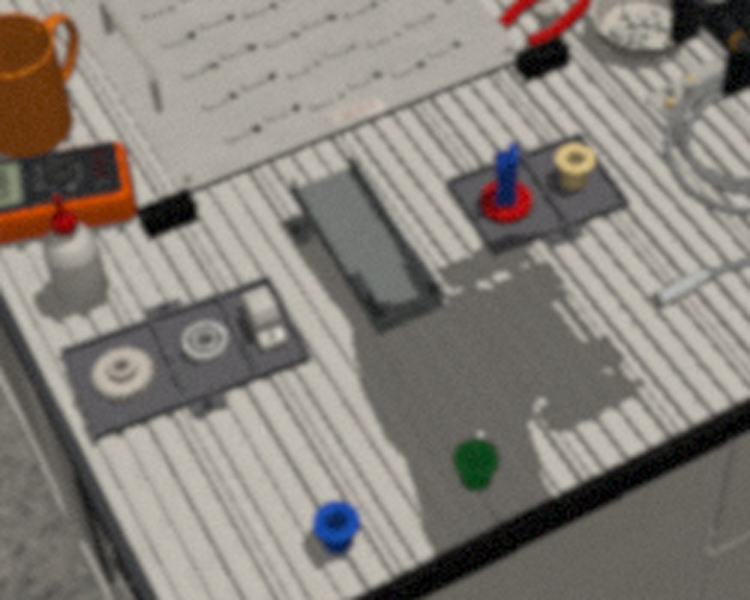

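All five parts stand upright in their pockets: gear (122,370), bearing (205,338), block (265,320), spindle (506,195) and bushing (575,165). The bystanders and look-alikes have not moved.

```bash
python3 -c "
from bench import r
print(r.close_job())"
```

```text
the job is handed in; nothing more can be done
None
```

Both kits are made up and the job is handed in at about 37 s of the 115 s allowed: all five parts are upright and released in their pockets, the gear was slid clear of the lips before lifting, and the bottle, dish and look-alikes were left alone.

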